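# Tin into the toy swing bin, one finger on the flap

## Robot

A 6-joint arm with a two-finger parallel gripper is mounted at the origin on the work surface. World frame = base frame: x ahead of the robot, y to its left, z up, the work surface at z = 0. Lengths are in mm, angles in degrees, forces in N, time in s.
With the tool pointing down it reaches from about 325 to 925 mm from the base axis. Payload 3.1 kg.
Tool frame: the origin (TCP) lies at the very end of the fingers, on their centre line; the grasp point (between the pads) lies grasp_offset behind it (grasp_offset is the distance from the TCP to the grasp point, in mm); z points along the fingers, x is the direction in which the jaws open and shut, and the axes are right-handed (so a half turn about z gives the same grasp; the last joint's range is limited). The gripper opens to 85 mm and grips with 20 to 120 N. Pads are 22 mm wide; open, the fingers measure 114 mm over their backs; the gripper's body (76 mm by 85 mm) begins 54 mm behind the grasp point. The pads swing forward as they close: fully open they stand 13 mm farther back than shut.
Start: joints at [-79.022, 12.427, 92.441, -0, 75.132, -6.429], TCP at [186.989, -596.385, 231.3] pointing down, gripper open.
Joint ranges: [-157.48, 157.48], [-44.54, 120.13], [17.64, 146.25], [-64.5, 244.5], [7.68, 150.69], [-147.95, 147.95]. Speed limits (degrees/s): [159.86, 159.86, 180, 180, 180, 180].

## Interface

Orientations are given as [roll, pitch, yaw] about the fixed x, y, z axes, in that order (R = Rz(yaw) Ry(pitch) Rx(roll)).
In Python, from station import * gives the robot as it stands. Calls block until the motion is done:
- goto(position, orientation): joint-space move of the TCP to a pose.
- move_l(position, attitude=None, speed=150): straight line of the TCP; attitude=None keeps the orientation; speed is the mean speed in mm/s.
- move_j(angles): joint-space move.
- grip(opening, squeeze=None): finger opening in mm; squeeze is the grip in N (None keeps the last); returns when the fingers have stopped.
- wait(seconds).
- solve_ik(position, orientation): joint angles nearest the present ones, or None.
- get_obs(): the state.
- get_image(name): name is "side" or "top"; returns the picture (384x512x3 uint8, red, green, blue); there is no depth.
- get_calibration(name): a dict with "fx", "fy", "cx", "cy" (pixels), "R" (3x3) and "t" (3): a world point X has camera coordinates R X + t. Camera axes: x right, y down, z forward; pixel columns grow to the right and rows downward; lengths in mm; the calibration is good to about 2 mm. A picture is of the moment at which its call begins. get_calibration takes no time and is no camera call.
A pose or a line that the arm cannot do raises Unreachable and nothing moves.
- sign_off(): hands the job in, once; it reports no verdict.
Trained networks look in the newest picture that a camera, given by its name, has taken for a name from the list of things; names that differ only in an ending like _2 or _b are one class to them, and where a whole thing is asked for, a point or a joint stands for the part that bears it (a point fixed in the world has none). Each returns a list of dicts, best first, with "score" (0 to 1); they miss things now and then, are a little off and sometimes report something else, mostly with a low value. They report only what shows in the picture. A call takes as long as a camera call. They do not tell look-alikes from the thing itself.
- spot_in(name, camera): "extent" ([centre column, centre row, width, height] in pixels, round what is visible of it).
- regions_of(name, camera): "region" (384x512 bool, what is visible of it) and "extent" ([centre column, centre row, width, height] in pixels, round what is visible of it).
The state is a dict: "t": time; "joint_pos": joint angles; "qvel": joint speeds; "effort": joint torques, N m; "tcp_pos": TCP position; "ee_rot": TCP orientation; "wrist_force": force on the tool from outside, world axes, zero at the start; "moment": the same for the moment, N m; "grip_width": finger opening in mm.
Only numpy, scipy, OpenCV 4.12 (cv2) and the standard library are available. Lean on these libraries where they do the work, as an engineer would, in place of code of your own. Each camera call takes 0.05 s, during which the arm holds its last target.

## Task

Throw away the empty toy tin that lies on the ledge of the red toy bin, with the fingertips and without picking it up: with one finger press the flap's side bar down to swing the flap open and keep it held open, while the other finger pushes the tin along the ledge until it drops into the bin under the raised flap. Then let go so that the flap falls shut, with the tin inside. Never lift the tin, and leave the pot, whisk, high chair and dresser alone.

Things in the scene. Friction and masses are not known exactly. Their poses are not given: they have to be found in the camera images.
- bin: Red plastic toy bin, fixed to the table, 190 mm long (x) and 72 mm wide (y -27 to +45 mm). Origin: mid-length, on the table; z up. A flat ledge 72 mm above the origin runs from x = -95 mm to the hole's edge at x = 20 mm. The tin's lane goes along +x, centred on y = 0, 42 mm wide between side rims 7 mm high. Hollow inside, floor 5 mm above the origin.
- hole_edge (a point): End of the ledge at the lane's middle (bin x = 20, y = 0, z = 72 mm), at ledge height. From here the open hole runs on to x = 89 mm, y -21 to 21 mm, below the flap's cover. The tin tips in once its centre is past this edge.
- flap (a joint): Opening of the grey rocking flap (rad): 0 shut, stop at 0.85. Its axle lies along the bin's x at bin y = 39, z = 82 mm: cover over the hole on the -y side, press bar on the +y side. Pressing the bar down raises the cover; spring and weight shut it when let go. Force at the bar about 1 to 3 N. From 0.55 rad the tin passes under.
- cover_edge (a point): Front free corner of the flap's cover, a flat plate 4 mm thick over bin x 18 to 94 mm, y -26 to +36 mm when shut. Shut, its underside is 8 mm above the ledge, so its front edge blocks the tin. Open 0.7 rad, this corner is about 52 mm above the ledge.
- bar_mid (a point): Top of the press bar at bin x = 0. The bar: round, 8 mm thick, along the bin's x from -92 to +94 mm, joined to the axle by a 30 mm sloping wing, beside the bin over bare table. Flap shut: bin y = 66 mm, 27 mm above the ledge. Pressed to 7 mm above the ledge (y about 68 mm): flap open 0.7 rad. A finger can slide along it while pressing.
- tin_center (a point): Centre of the toy tin: round flat closed steel tin, 36 mm diameter, 15 mm high, about 30 g, lying flat on the bin's ledge before the flap, its centre 28 to 70 mm before the hole's edge at the start. This point is half-way up, 7.5 mm above the ledge.
- pot: Bystander: stainless steel toy pot, 70 mm wide (about 125 mm over its two side handles), 50 mm high, on the table; origin under its centre.
- whisk: Bystander: green toy whisk, 160 mm long, lying on the table along its x; origin at its middle, on the table.
- high_chair: Bystander: yellow plastic toy high chair, about 100 mm square and 155 mm high; origin on the table under its centre.
- dresser: Bystander: wooden toy kitchen dresser, fixed, 100 x 220 mm (x, y) and 218 mm high; origin on the table under its centre.
- tin: The same tin; origin under its centre, z up.
Mind the look-alikes: they are no part of the job. What is meant by the tin is not green, and is the smaller of those in its own colour.

How it is judged:
By the outcome, as a careful person would: the job done as asked, in the order asked, and still so for the second after the job is handed in, with the robot touching nothing.
It also fails if it takes over 38 s, if anything falls off the work surface, if the arm or the gripper's body presses on something with over 40 N, if the wrist force passes 120 N, or if a joint passes its speed limit or range.

## Working session

There is one attempt and no reset: what is moved stays moved. The work goes in short steps, each a Python script; the robot and the scene stay as the last script left them, time stands still between calls to the robot, and variables do not carry over. Pictures are saved under pics/ and viewed, and the job is handed in when it is done.

```bash
mkdir -p pics; ls
python3 - <<'E'
from station import *
import cv2
for n in ("side","top"):
    im=get_image(n); cv2.imwrite(f"pics/{n}0.png",im[:,:,::-1])
    c=get_calibration(n); print(n,{k:(v if not hasattr(v,'tolist') else v.tolist()) for k,v in c.items()})
    for k in ("bin","tin","flap","pot","whisk","high_chair","dresser"):
        print(k,[(round(d["score"],2),[round(float(e)) for e in d["extent"]]) for d in spot_in(k,n)])
print(get_obs())
E
```

```text
pics
side {'fx': 460.57183611702123, 'fy': 460.57183611702123, 'cx': 258.1246712948458, 'cy': 187.32465566845076, 'R': [[-0.7329552619384695, -0.6802429351108089, 0.006792144620205685], [-0.39318292622397294, 0.4154608114210665, -0.8202435618152107], [0.555143018079723, -0.6038723900007196, -0.5719740956303487]], 't': [415.32591275174417, 281.0637606119485, 1086.6873768536952]}
bin [(0.64, [247, 197, 62, 58]), (0.29, [226, 269, 49, 39])]
tin [(0.74, [276, 184, 17, 15]), (0.67, [220, 222, 16, 15])]
flap [(0.72, [241, 183, 42, 34]), (0.34, [118, 252, 94, 138])]
pot [(0.66, [227, 267, 47, 42])]
whisk [(0.51, [339, 182, 24, 20]), (0.17, [249, 196, 63, 56])]
high_chair [(0.84, [327, 141, 38, 51])]
dresser [(0.93, [118, 254, 92, 134])]
top {'fx': 412.77808781606694, 'fy': 412.77808781606694, 'cx': 257.321132354989, 'cy': 191.00966932129228, 'R': [[-0.02460514668985011, -0.9996967744871743, -0.0009725411613950801], [-0.9901536790323112, 0.024504345576387775, -0.13782318000485838], [0.1378052199851282, -0.002428194352315447, -0.9904563721926564]], 't': [20.647463723809633, 516.5900509731872,
[... 338 characters left out ...]
)]
dresser [(0.83, [78, 162, 123, 72])]
{'t': 0.8, 'joint_pos': array([-7.90220642e+01,  1.24248691e+01,  9.24394766e+01, -1.78869177e-03,
        7.51318910e+01, -6.42898254e+00]), 'qvel': array([-0.02750961,  0.02308436, -0.05462022, -0.02369583,  0.0848443 ,
       -0.09197734]), 'effort': array([ 9.32211478e-04, -3.96835077e+01, -3.04232919e+01, -2.67544865e-04,
        5.19372024e-04, -5.71132219e-06]), 'tcp_pos': array([ 186.98591564, -596.40180832,  231.34229134]), 'ee_rot': array([ 1.79997861e+02, -3.54600853e-03, -7.25926226e+01]), 'wrist_force': array([-0.37769135,  0.14999535, -0.06314779]), 'moment': array([ 0.01150229, -0.00059238, -0.01626726]), 'grip_width': 85.45972721996073}
```

Run:
```python
import cv2
a=cv2.imread("pics/side0.png")[110:310,170:400]; cv2.imwrite("pics/side0c.png",cv2.resize(a,None,fx=3,fy=3,interpolation=cv2.INTER_CUBIC)[:600,:690])
a=cv2.imread("pics/top0.png")[100:250,150:340]; cv2.imwrite("pics/top0c.png",cv2.resize(a,None,fx=4,fy=4,interpolation=cv2.INTER_CUBIC))
```

```text
(no output)
```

View pics/side0.png

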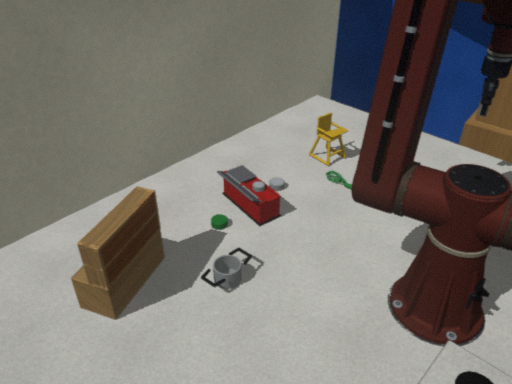

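View pics/top0.png

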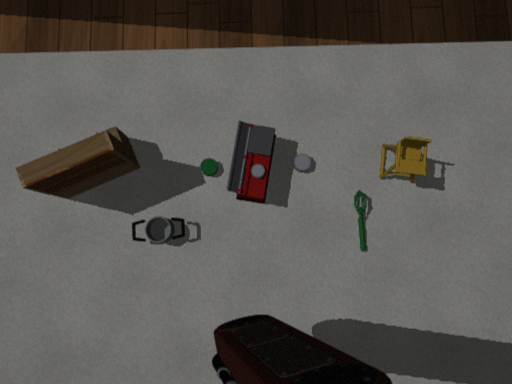

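View pics/side0c.png

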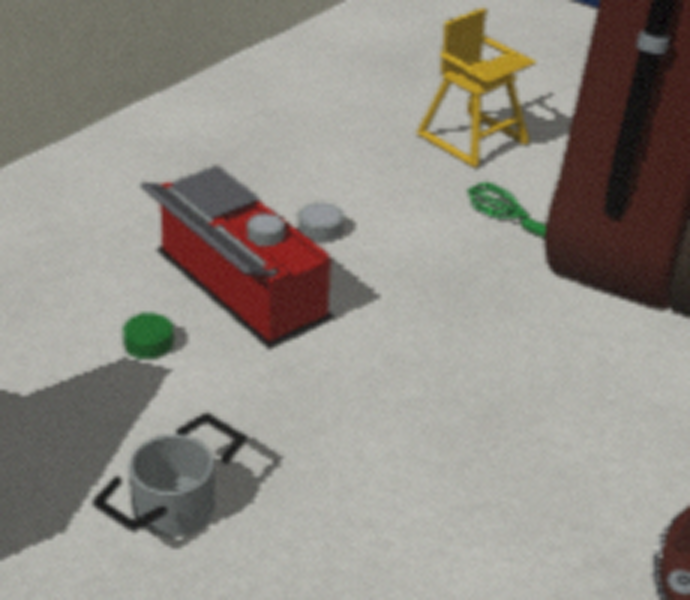

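View pics/top0c.png

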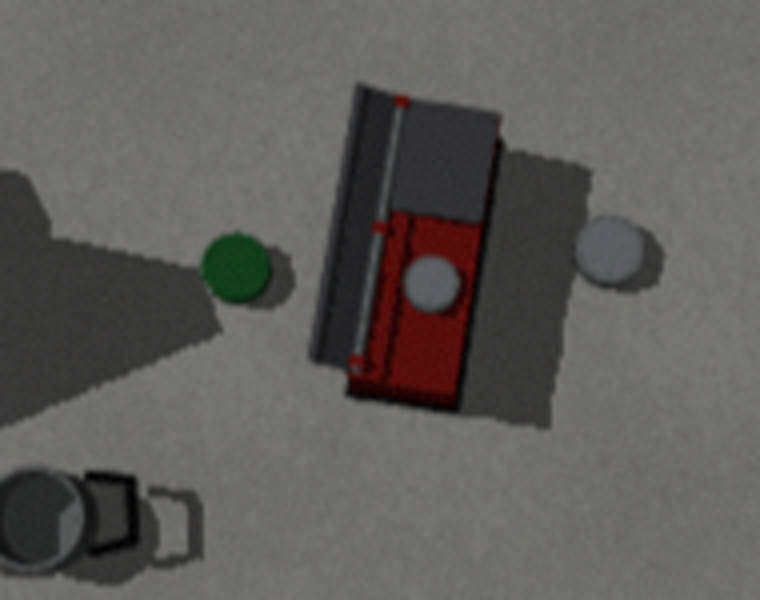

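The two views show a red bin with +x pointing roughly away from the robot (up in the top view). The silver tin on the ledge is at top (258,171) and side (259,186). A larger silver one at (303,163) and a green one are the decoys. Next I fit the bin pose from hand-read corners in both views.

```bash
cat > h.py <<'E'
import numpy as np, cv2
from station import *
def proj(n,X):
    c=get_calibration(n); R=np.array(c["R"]);t=np.array(c["t"])
    p=np.atleast_2d(X)@R.T+t
    return np.c_[c["fx"]*p[:,0]/p[:,2]+c["cx"],c["fy"]*p[:,1]/p[:,2]+c["cy"]]
def ray(n,uv,z):
    c=get_calibration(n); R=np.array(c["R"]);t=np.array(c["t"])
    d=R.T@np.array([(uv[0]-c["cx"])/c["fx"],(uv[1]-c["cy"])/c["fy"],1]); C=-R.T@t
    return C+d*(z-C[2])/d[2]
def W(p,X):
    X=np.atleast_2d(X).astype(float); c,s=np.cos(p[2]),np.sin(p[2])
    return np.c_[p[0]+c*X[:,0]-s*X[:,1],p[1]+s*X[:,0]+c*X[:,1],X[:,2]]
def B(p,X):
    X=np.atleast_2d(X).astype(float); c,s=np.cos(p[2]),np.sin(p[2]); dx=X[:,0]-p[0];dy=X[:,1]-p[1]
    return np.c_[c*dx+s*dy,-s*dx+c*dy,X[:,2]]
E
cat > fit.py <<'E'
from h import *
from scipy.optimize import least_squares
top=[((500,113),(94,-26,84)),((484,222),(18,-26,84)),((390,212),(18,36,84)),((316,360),(-92,66,95)),((361,87),(94,66,95)),((460,398),(-95,-27,79))]
side=[((145,184),(94,66,95)),((268,270),(-92,66,95)),((270,345),(-95,45,0)),((332,315),(-95,-27,0)),((162,250),(95,45,0)),((218,168),(94,-26,84)),((258,205),(18,-26,84))]
T=np.array([[150+a/4.,100+b/4.] for (a,b),_ in top]); S=np.array([[170+a/3.,110+b/3.] for (a,b),_ in side])
TX=np.array([x for _,x in top],float); SX=np.array([x for _,x in side],float)
def f(p):
    p=[p[0],p[1],p[2]]
    return np.r_[(proj("top",W(p,TX))-T).ravel(),(proj("side",W(p,SX))-S).ravel()]
for nm,g in (("both",f),("top",lambda p:f(p)[:12]),("side",lambda p:f(p)[12:])):
    r=least_squares(g,[560,10,-0.2],loss="soft_l1",x_scale=[10,10,.1]); print(nm,r.x,np.degrees(r.x[2]),np.round(f(r.x).reshape(-1,2),1).tolist())
    if nm=="both": P=r.x
np.save("P.npy",P)
from scipy.ndimage import center_of_mass
for n in ("top","side"):
    im=get_image(n); cv2.imwrite(f"pics/{n}1.png",im[:,:,::-1])
    for d in regions_of("tin",n):
        e=d["extent"]; print(n,round(d["score"],2),np.round(e,1),"bin frame",np.round(B(P,ray(n,e[:2],79.5)),1))
    edges=[((-95,-27,79),(95,-27,79)),((-95,45,79),(-95,-27,79)),((-95,45,0),(-95,-27,0)),((-95,45,0),(95,45,0)),((18,-26,84),(94,-26,84)),((18,-26,84),(18,36,84)),((94,-26,84),(94,36,84)),((-92,66,95),(94,66,95)),((20,-21,72),(20,21,72)),((-95,-21,72),(20,-21,72)),((-95,21,72),(20,21,72))]
    k=4;o=(150,100) if n=="top" else (210,140)
    a=cv2.resize(im[o[1]:o[1]+130,o[0]:o[0]+190 if n=="top" else o[0]+130,::-1],None,fx=4,fy=4,interpolation=cv2.INTER_CUBIC)
    for u,v in edges:
        q=(proj(n,W(P,[u,v]))-o+.5)*4
        cv2.line(a,tuple(int(x) for x in q[0]),tuple(int(x) for x in q[1]),(0,255,255),1,cv2.LINE_AA)
    cv2.imwrite(f"pics/{n}_fit.png",a)
E
python3 fit.py
```

```text
both [ 5.87540984e+02 -1.34708260e+00 -1.72912194e-01] -9.907138920027164 [[0.2, 0.0], [0.1, 0.7], [0.0, -0.2], [0.3, 1.9], [0.2, 0.2], [0.1, -0.4], [-1.1, -0.3], [-5.1, 0.5], [0.6, -0.1], [-0.8, 0.6], [-0.0, 0.7], [-0.5, -1.5], [0.8, -3.1]]
top [ 5.88272888e+02 -9.20268859e-01 -1.76466838e-01] -10.11080506996919 [[0.2, -0.2], [-0.1, 0.5], [-0.1, -0.5], [-0.0, 1.5], [0.2, -0.1], [-0.2, -0.6], [-1.3, -0.4], [-5.5, 0.5], [0.2, -0.1], [-1.1, 0.6], [-0.2, 0.6], [-0.7, -1.6], [0.6, -3.1]]
side [ 5.86196876e+02 -2.36336627e+00 -1.60022080e-01] -9.168589818727122 [[0.2, 0.3], [0.4, 1.1], [0.3, 0.5], [1.1, 2.8], [0.1, 1.0], [1.0, 0.1], [-0.7, 0.0], [-3.9, 0.6], [1.7, -0.1], [0.0, 0.4], [0.3, 1.0], [-0.4, -1.4], [1.2, -3.1]]
top 0.6 [303.5 165.1  16.3  17. ] bin frame [[   8.1 -113.    79.5]]
top 0.55 [210.9 167.   18.2  20. ] bin frame [[-32.5 125.1  79.5]]
top 0.51 [258.6 171.4  15.3  15. ] bin frame [[-25.7   0.3  79.5]]
side 0.75 [278.3 184.4  15.8  13.6] bin frame [[-53.7 -51.4  79.5]]
side 0.57 [219.1 222.8  18.9  15.5] bin frame [[-98.7 186.5  79.5]]
```

View pics/top_fit.png

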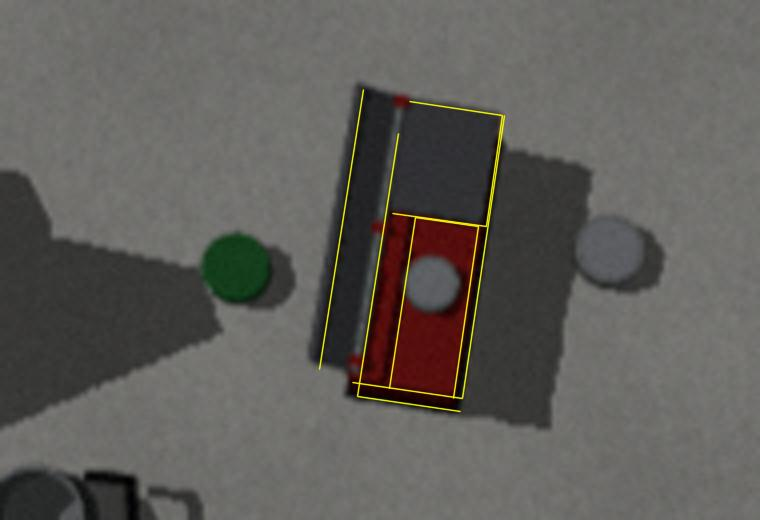

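View pics/side_fit.png

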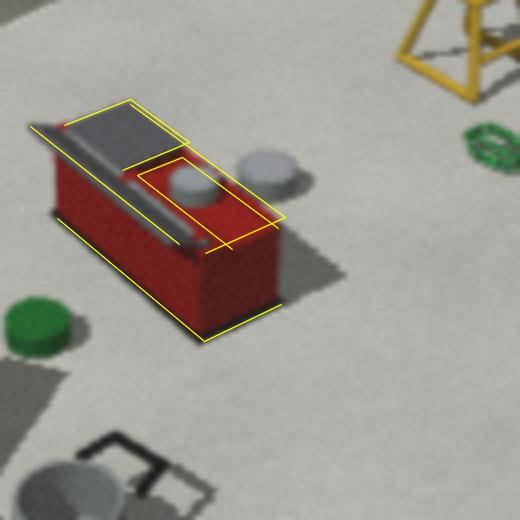

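```bash
sed -i 's|150+a/4.,100+b/4.|150+(a-1.5)/4.,100+(b-1.5)/4.|; s|170+a/3.,110+b/3.|170+(a-1)/3.,110+(b-1)/3.|; s|((268,270),(-92,66,95)),||; s|-o+.5)\*4|-o)*4+1.5|' fit.py
python3 fit.py
python3 - <<'E'
from h import *
import station; print([k for k in dir(station) if not k.startswith('__')])
try: print(grasp_offset)
except Exception as e: print(e)
P=np.load("P.npy"); print(P)
for x,z in ((-66,200),(-66,75),(5,75),(5,65)):
    q=W(P,[x,33.5,z])[0]
    for yaw in (90,-90):
        r=solve_ik(q.tolist(),[180,0,np.degrees(P[2])+yaw]); print(np.round(q),yaw,None if r is None else np.round(r,1))
print(get_obs()["t"])
E
```

```text
both [ 5.88784801e+02 -3.29055292e-01 -1.78231195e-01] -10.211895231018955 [[0.4, 0.0], [0.1, 0.7], [0.1, -0.4], [0.1, 1.6], [0.4, 0.1], [-0.1, -0.4], [-1.2, -0.1], [0.2, 0.2], [-1.1, 1.0], [-0.1, 1.0], [-0.6, -1.2], [0.6, -2.8]]
top [ 5.89298162e+02  2.88166484e-02 -1.76376025e-01] -10.105601838060036 [[0.2, -0.2], [-0.1, 0.5], [-0.1, -0.5], [-0.0, 1.5], [0.2, -0.1], [-0.2, -0.7], [-1.4, -0.0], [0.1, 0.2], [-1.2, 1.0], [-0.3, 1.0], [-0.8, -1.2], [0.4, -2.8]]
side [ 5.88091127e+02 -1.08279444e+00 -1.80546269e-01] -10.344539212046428 [[0.7, 0.3], [0.4, 1.0], [0.4, -0.1], [0.3, 1.8], [0.8, 0.3], [0.1, -0.2], [-0.8, -0.1], [0.5, 0.2], [-0.8, 1.0], [0.3, 0.9], [-0.2, -1.3], [1.0, -2.8]]
top 0.77 [209.  165.6  16.8  18.4] bin frame [[-31.3 129.2  79.5]]
top 0.74 [259.1 171.7  14.3  14. ] bin frame [[-27.3  -2.4  79.5]]
top 0.7 [303.4 163.9  18.3  15.7] bin frame [[  10.8 -113.5   79.5]]
side 0.74 [278.8 184.3  15.3  11.4] bin frame [[-54.9 -54.4  79.5]]
side 0.71 [220.6 223.7  11.7  13.4] bin frame [[-106.2  183.6   79.5]]
side 0.57 [226.2 266.8  50.1  41.2] bin frame [[-246.9  259.7   79.5]]
['Unreachable', 'get_calibration', 'get_image', 'get_obs', 'goto', 'grasp_offset', 'grip', 'move_j', 'move_l', 'regions_of', 'sign_off', 'solve_ik', 'spot_in', 'wait']
18.700000000000003
[ 5.88784801e+02 -3.29055292e-01 -1.78231195e-01]
[530.  44. 200.] 90 [ -2.8   2.7 106.7  -0.   70.5 -82.6]
[530.  44. 200.] -90 [ -2.8   2.7 106.7   0.   70.5  97.4]
[530.  44.  75.] 90 [ -2.8  12.2 111.3  -0.   56.5 -82.6]
[530.  44.  75.] -90 [ -2.8  12.2 111.3  -0.   56.5  97.4]
[600.  32.  75.] 90 [ -3.7  19.6 101.8  -0.   58.6 -83.5]
[600.  32.  75.] -90 [ -3.7  19.6 101.8  -0.   58.6  96.5]
[600.  32.  65.] 90 [ -3.7  20.4 102.   -0.   57.6 -83.5]
[600.  32.  65.] -90 [ -3.7  20.4 102.   -0.   57.6  96.5]
1.2
```

Run:
```python
from h import *
P=np.load("P.npy"); yaw=np.degrees(P[2])+90
q=W(P,[-66,33.5,190])[0]
goto(q.tolist(),[180,0,yaw]); grip(52.5,20)
move_l(W(P,[-66,33.5,118])[0].tolist(),speed=120); wait(.3)
o=get_obs(); print(o["t"],o["tcp_pos"],o["ee_rot"],o["grip_width"],o["wrist_force"],B(P,o["tcp_pos"]))
for n in ("top","side"):
    im=get_image(n)
    c=(180,110) if n=="top" else (190,80)
    a=cv2.resize(im[c[1]:c[1]+130,c[0]:c[0]+150,::-1],None,fx=4,fy=4,interpolation=cv2.INTER_CUBIC)
    cv2.imwrite(f"pics/{n}2.png",a)
```

```text
5.25 [530.3815882   44.31657698 118.84900691] [ 1.79907344e+02 -1.18391241e-02  7.97870155e+01] 52.34424817493836 [-0.58160497 -0.45108425  0.14343241] [[-65.39321981  33.58414176 118.84900691]]
```

View pics/top2.png

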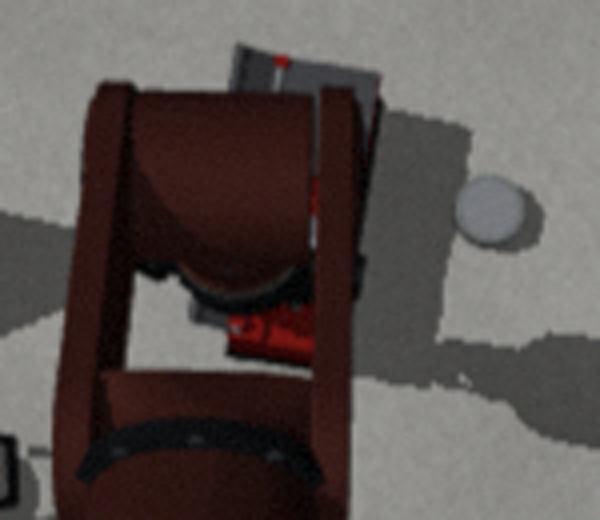

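View pics/side2.png

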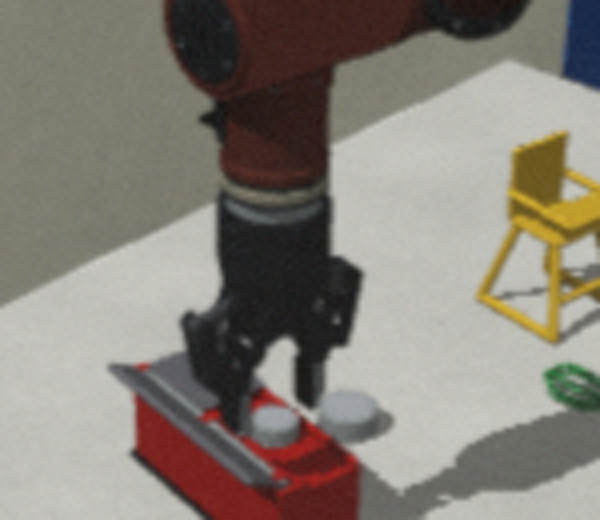

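Run:
```python
from h import *
P=np.load("P.npy")
for y in (0,67):
  for z in (119,127):
    print(y,z,(proj("side",W(P,[[-76,y,z],[-65,y,z],[-54,y,z]]))-[190,80])*4+1.5)
```

```text
0 119 [[317.29980773 412.0695576 ]
 [307.71929359 405.01025979]
 [298.24387727 398.02840216]]
0 127 [[317.53074391 402.64237728]
 [307.91519425 395.61038198]
 [298.40549637 388.65579767]]
67 119 [[240.29983389 444.72949654]
 [230.90446441 437.30067966]
 [221.6148429  429.95547655]]
67 127 [[240.25684123 435.17215899]
 [230.82774175 427.77076456]
 [221.50515147 420.45297478]]
```

Run:
```python
from h import *
P=np.load("P.npy")
wait(.05);o=get_obs(); f0=o["wrist_force"];
for z in list(range(112,85,-3)):
    move_l(W(P,[-66,33.5,z])[0].tolist(),speed=60); wait(.1)
    o=get_obs(); f=o["wrist_force"]-f0; print(round(o["t"],2),z,np.round(o["tcp_pos"][2],1),np.round(f,2),np.round(o["moment"],2))
    if f[2]>5: break
im=get_image("side");c=(190,80)
a=cv2.resize(im[c[1]:c[1]+130,c[0]:c[0]+150,::-1],None,fx=4,fy=4,interpolation=cv2.INTER_CUBIC)
cv2.imwrite("pics/side3.png",a)
```

```text
5.75 112 111.7 [-0.59 -0.95 -1.35] [-0.02  0.02  0.01]
6.1 109 109.0 [-0.03  0.25  0.43] [0.   0.04 0.05]
6.45 106 105.9 [ 0.09 -0.61  0.  ] [-0.05  0.    0.04]
6.8 103 102.9 [-0.04  1.21 -0.72] [ 0.02 -0.03  0.02]
7.15 100 99.9 [-1.02 -0.15 -0.12] [ 0.04  0.08 -0.01]
7.5 97 96.9 [ 0.34 -0.04 -0.72] [-0.07 -0.05  0.04]
7.85 94 94.2 [-0.2  -0.83  0.89] [-0.12 -0.12 -0.08]
8.2 91 90.9 [ 0.3  -1.19  1.39] [-0.15 -0.1  -0.03]
8.55 88 87.8 [-0.01 -1.88  1.35] [-0.25  0.06 -0.  ]
```

View pics/side3.png

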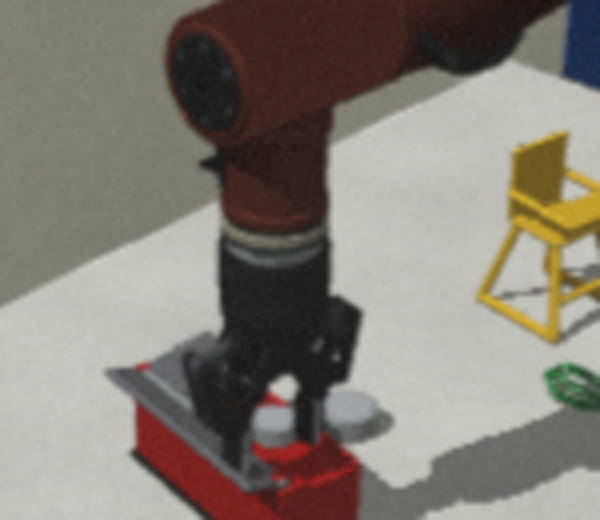

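Run:
```python
from h import *
P=np.load("P.npy")
for z in (84,80,77,75):
    move_l(W(P,[-66,33.5,z])[0].tolist(),speed=60); wait(.1)
    o=get_obs(); f=o["wrist_force"]; print(round(o["t"],2),z,np.round(o["tcp_pos"][2],1),np.round(f,2),np.round(o["moment"],2))
    if f[2]>8: break
im=get_image("side");c=(190,80)
a=cv2.resize(im[c[1]:c[1]+130,c[0]:c[0]+150,::-1],None,fx=4,fy=4,interpolation=cv2.INTER_CUBIC)
cv2.imwrite("pics/side4.png",a)
```

```text
8.95 84 84.1 [ 0.27 -0.33  1.76] [0.05 0.01 0.  ]
9.3 80 80.2 [-0.05  2.41  2.34] [ 0.41 -0.13  0.03]
9.65 77 77.1 [2.4  2.36 2.48] [ 0.59 -0.24  0.06]
10.0 75 75.1 [2.1  2.65 2.64] [ 0.52 -0.28  0.01]
```

View pics/side4.png

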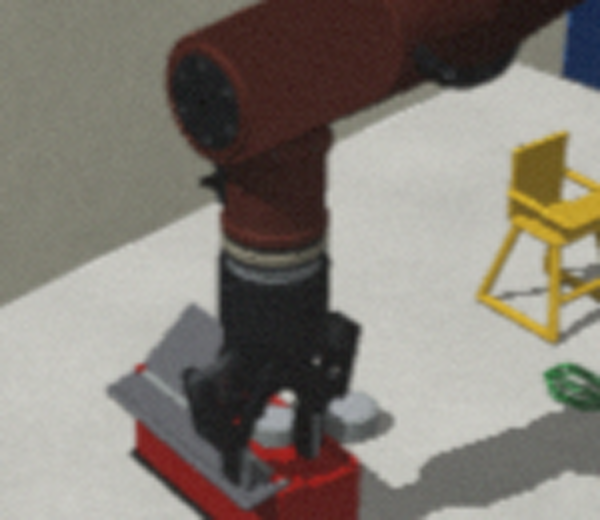

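Run:
```python
from h import *
P=np.load("P.npy")
for th in (.5,.6,.7,.8,.85):
    v=[-65*1.0,2]; c,s=np.cos(th),np.sin(th)
    # cover rises on -y side
    y=39+v[0]*c+v[1]*s; z=82-v[0]*s+v[1]*c
    b=[27*c+13*s,-27*s+13*c]
    print(th,round(y,1),round(z,1),"bar",np.round([39+b[0],82+b[1]+4],1),((proj("side",W(P,[[94,y,z],[18,y,z],[94,39+b[0],82+b[1]]]))-[190,80])*4+1.5).round().tolist())
```

```text
0.5 -17.1 114.9 bar [68.9 84.5] [[199.0, 309.0], [257.0, 351.0], [106.0, 383.0]]
0.6 -13.5 120.4 bar [68.6 81.5] [[195.0, 304.0], [253.0, 347.0], [107.0, 386.0]]
0.7 -9.4 125.4 bar [68.  78.5] [[190.0, 300.0], [249.0, 343.0], [108.0, 389.0]]
0.8 -4.9 130.0 bar [67.1 75.7] [[185.0, 297.0], [244.0, 339.0], [109.0, 391.0]]
0.85 -2.4 132.2 bar [66.6 74.3] [[182.0, 295.0], [241.0, 338.0], [109.0, 393.0]]
```

Run:
```python
from h import *
P=np.load("P.npy")
for x in (-58,-50,-40,-30,-20):
    move_l(W(P,[x,33.5,74])[0].tolist(),speed=50); 
    o=get_obs(); f=o["wrist_force"]; print(round(o["t"],2),np.round(B(P,o["tcp_pos"]),1),np.round(f,2),np.round(o["moment"],2))
    if np.linalg.norm(f)>15: break
im=get_image("side");c=(190,80)
a=cv2.resize(im[c[1]:c[1]+130,c[0]:c[0]+150,::-1],None,fx=4,fy=4,interpolation=cv2.INTER_CUBIC)
cv2.imwrite("pics/side5.png",a)
```

```text
10.36 [[-58.9  33.1  73.3]] [-2.89  2.01  3.01] [0.34 0.38 0.09]
10.67 [[-49.5  33.4  74. ]] [-1.33  1.15  4.92] [0.37 0.22 0.07]
11.02 [[-38.9  33.5  74.4]] [-1.    0.88  3.8 ] [0.31 0.08 0.04]
11.37 [[-29.   33.5  74.3]] [-0.67  0.33  2.85] [0.28 0.12 0.  ]
11.72 [[-19.   33.5  74.2]] [-2.    0.68  3.26] [0.28 0.11 0.05]
```

View pics/side5.png

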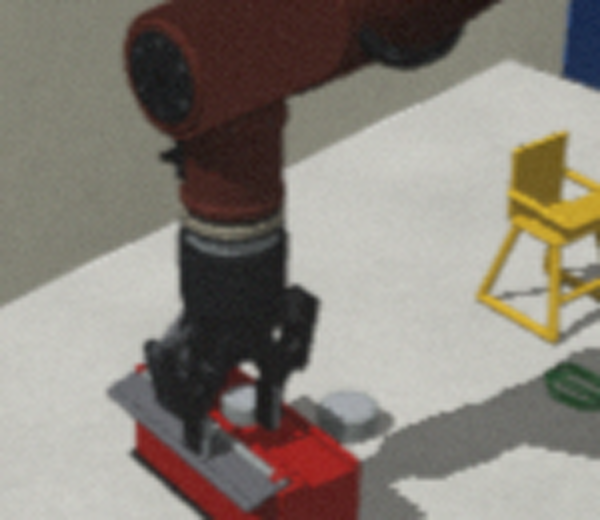

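The finger at (268,420) is pushing the tin at (240,405) and the bar is still held down, so I keep going.

Run:
```python
from h import *
P=np.load("P.npy")
for x in (-14,-10,-7,-4,-1):
    move_l(W(P,[x,33.5,74])[0].tolist(),speed=40); 
    o=get_obs(); f=o["wrist_force"]; print(round(o["t"],2),np.round(B(P,o["tcp_pos"]),1),np.round(f,2),np.round(o["moment"],2))
    if np.linalg.norm(f)>15: break
wait(.4)
for n in ("top","side"):
    im=get_image(n)
    c=(180,110) if n=="top" else (190,80)
    a=cv2.resize(im[c[1]:c[1]+130,c[0]:c[0]+150,::-1],None,fx=4,fy=4,interpolation=cv2.INTER_CUBIC)
    cv2.imwrite(f"pics/{n}6.png",a)
```

```text
12.07 [[-13.7  33.5  74. ]] [-1.84  1.34  3.41] [0.35 0.23 0.01]
12.32 [[-9.7 33.5 74. ]] [-1.35  0.6   3.09] [0.37 0.34 0.03]
12.57 [[-6.8 33.5 74. ]] [-1.81  2.07  2.87] [0.38 0.35 0.07]
12.82 [[-3.5 33.5 74.1]] [-1.37  1.44  4.75] [0.38 0.29 0.09]
13.07 [[-0.5 33.5 74.1]] [-1.61  0.8   3.  ] [0.35 0.26 0.04]
```

View pics/side6.png

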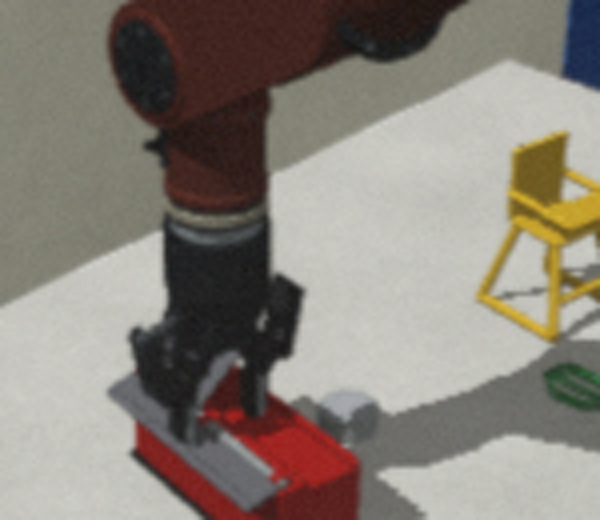

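Run:
```python
from h import *
P=np.load("P.npy")
def snap(n,k,c):
    im=get_image(n)
    cv2.imwrite(f"pics/{n}{k}.png",cv2.resize(im[c[1]:c[1]+90,c[0]:c[0]+100,::-1],None,fx=6,fy=6,interpolation=cv2.INTER_CUBIC))
print(((proj("side",W(P,[[28,0,80],[28,0,40]]))-[190,80])*4+1.5))
for x in (2.5,-25,-55):
    move_l(W(P,[x,33.5,74])[0].tolist(),speed=50); 
    o=get_obs(); print(round(o["t"],2),np.round(o["wrist_force"],2))
snap("side","7",(210,140)); snap("top","7",(210,110))
```

```text
[[231.09964094 392.14019057]
 [231.44095179 435.66210174]]
13.82 [-1.96  1.12  4.04]
14.52 [1.04 0.44 3.72]
15.27 [0.22 1.85 2.59]
```

View pics/side7.png

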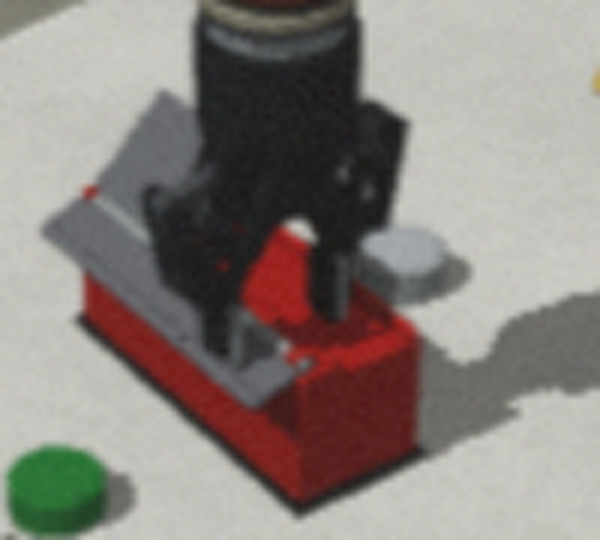

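View pics/top7.png

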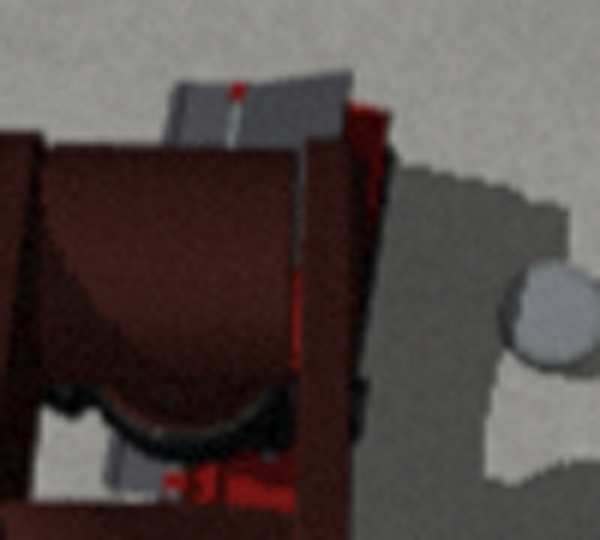

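The ledge is bare red between the fingers, around (275,280), so the tin is in the hole. Next I let the flap fall shut and back away.

Run:
```python
from h import *
P=np.load("P.npy")
move_l(W(P,[-55,33.5,115])[0].tolist(),speed=60)
move_l(W(P,[-55,33.5,235])[0].tolist(),speed=150)
j=get_obs()["joint_pos"].copy(); j[0]-=45; move_j(j.tolist()); wait(.3)
o=get_obs(); print(o["t"],np.round(o["wrist_force"],2),o["tcp_pos"])
for n,c in (("side",(200,130)),("top",(200,100))):
    im=get_image(n)
    cv2.imwrite(f"pics/{n}8f.png",im[:,:,::-1])
    cv2.imwrite(f"pics/{n}8.png",cv2.resize(im[c[1]:c[1]+100,c[0]:c[0]+120,::-1],None,fx=6,fy=6,interpolation=cv2.INTER_CUBIC))
    print(n,[(round(d["score"],2),np.round(d["extent"])) for d in spot_in("tin",n)])
```

```text
18.9833 [ 0.02  0.12 -0.4 ] [ 412.11813144 -351.09093538  233.76662862]
side [(0.65, array([228., 267.,  47.,  37.])), (0.54, array([220., 224.,  20.,  14.])), (0.53, array([277., 184.,  18.,  10.]))]
top [(0.77, array([302., 163.,  18.,  12.])), (0.56, array([210., 168.,  21.,  20.]))]
```

View pics/side8.png

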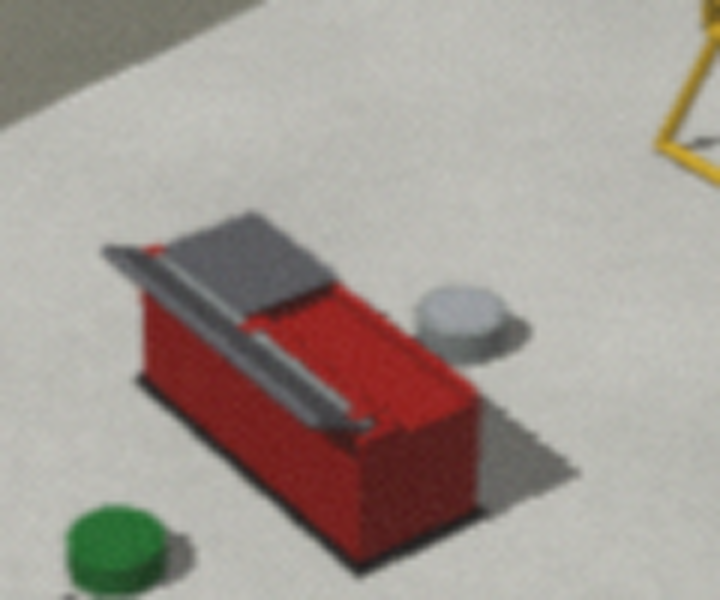

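View pics/top8.png

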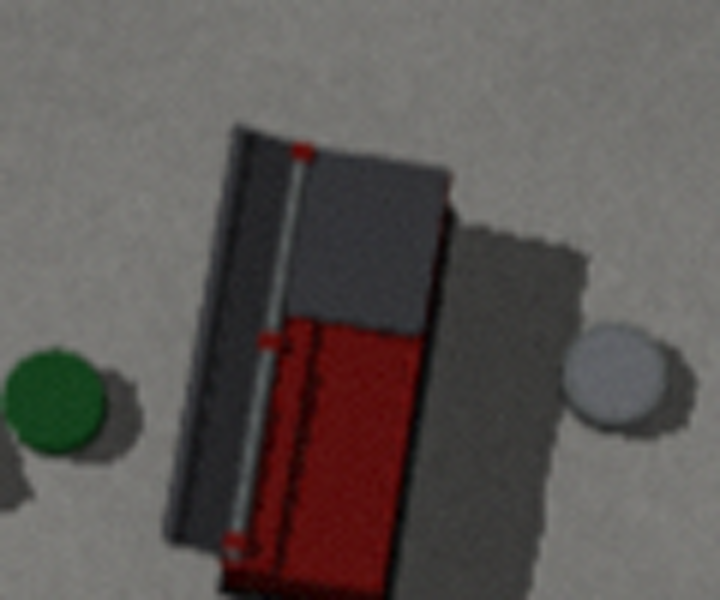

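View pics/top8f.png

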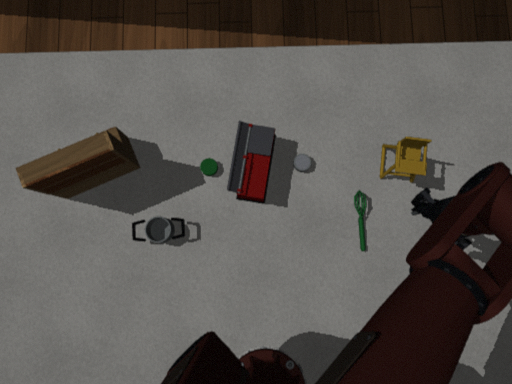

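The flap is shut, lying as it did in the first picture. The ledge is empty and the tin is nowhere outside the bin. The decoys at (209,167) and (303,163) and the other things have not moved, and the robot is clear of everything.

```bash
python3 -c "
from station import *
sign_off()"
```

```text
the job is handed in; nothing more can be done
```

The tin is in the bin and the flap has fallen shut over it. I handed the job in at about 19 s of the 38 s allowed.

- **What I did:** With the jaws set across the bin, one fingertip pressed the bar down to about 0.7 rad of opening. The other fingertip pushed the tin along the ledge until it dropped in. I then slid back, let the bar up and moved the arm clear. The tin was never lifted, and the wrist force readings stayed around 6 N or less.
- **Last checks:** Both cameras show an empty ledge, the flap shut and no tin outside the bin. The two look-alikes, pot, whisk, high chair and dresser look unmoved. The wrist force is back to about zero.
- **Not confirmed directly:** The tin cannot be seen inside the shut bin, so I infer it is there because it shows nowhere else. The last tin search in the side picture also returned a box at the pot's place, (228,267), which I took as a false hit.

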